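# Clear the pastry board into the baking drawer

## Task

Put the rolling pin and the measuring scoop away in the open drawer under the wire rack: lay each gently, lengthwise, down on the floor of an empty tray of its own (one in each of the two empty trays, the scoop standing right way up), then push the drawer gently shut, fully home. Do not drop things in or slam the drawer, do not knock the wire rack, leave the trays lying in the drawer, and leave everything else on the board and counter where it is.

Things in the scene. Friction and masses are not known exactly. Their poses are not given: they have to be found in the camera images.
- pin: small wooden rolling pin lying on its side on the pastry board, 170 mm long: plain round barrel 40 mm in diameter and 100 mm long in the middle, then each side an 8 mm long neck 12 mm thick and a grip 28 mm long, 20 mm thick. Origin at its centre, on its axis (20 mm above what it lies on); x along its length. About 0.2 kg. It can roll.
- scoop: metal measuring scoop standing on the pastry board: round open cup 60 mm across the rim, 50 mm across the foot, 42 mm high, wall 3 mm, with a straight flat handle. Origin at the centre of the cup's underside; z up; the handle points along its -x, is 16 mm wide, 10 mm thick (32 to 42 mm above the underside) and ends 128 mm from the cup's axis. About 0.14 kg.
- tray_a: empty white plastic lift-in tray in the drawer, open on top: 212 mm (x, along the drawer's travel) by 111 mm (y) by 30 mm high, walls and floor 3 mm. Origin at the centre of its underside. The three trays lie side by side in the drawer, in an order that varies.
- tray_b: second empty tray, same as tray_a.
- tray_c: third tray, same size, already full of table cutlery; nothing goes in here.
- drawer (a joint): opening of the drawer, m: 0 shut, about 0.21 as it stands open; it slides along the unit's -x to open (towards the robot) and takes a push of a few N to shut.
- drawer_front (a point): middle of the steel pull lip at the top of the drawer's front panel, its robot-side edge; moves with the drawer. Panel 388 mm wide (y), 14 mm thick, 14 to 82 mm above the counter; lip 6 mm thick, 79 mm up, 12 mm out of the panel. Drawer inside 342 mm wide, 220 mm deep, side walls to 57 mm above the counter; the trays stand 22 mm above the counter, their rims at 52 mm.
- unit: low wooden drawer unit on the counter, 390 mm wide (y), 235 mm deep, 120 mm high. Origin on the counter in the middle of its front plane; x points into the unit away from the robot, so the drawer opens to -x. Shut, the drawer's panel lies against this plane.
- rack: steel wire rack fixed over the unit: a flat grid of wires, lowest point 295 mm and top 303 mm above the counter, 382 mm wide, reaching from 124 mm in front of the unit's front plane (over the open drawer) to its back. Same origin and axes as unit. Small jars stand on its far part, up to 380 mm.
- board: fixed wooden pastry board 360 mm (x) by 450 mm (y), 15 mm thick. Origin at the centre of its underside.
- jar: glass jar standing on the counter between board and drawer, 60 mm across, 110 mm high; leave it.
- bowl: small white bowl on the near part of the board, 80 mm across, 38 mm high; leave it.
- star: steel star-shaped biscuit cutter on the board, 72 mm across, 24 mm high; leave it.
- round: steel ring-shaped biscuit cutter on the board, 66 mm across, 24 mm high; leave it.
- brush: pastry brush, 170 mm long, lying on the far part of the board; leave it.
- mug: white mug on the counter in front of the drawer's left end, 76 mm across, 85 mm high; leave it.

How it is judged:
By the outcome, as a careful person would: the job done as asked, in the order asked, and still so for the second after the job is handed in, with the robot touching nothing.
It also fails if it takes over 72 s, if anything falls off the work surface, if the arm or the gripper's body presses on something with over 40 N, if the wrist force passes 120 N, or if a joint passes its speed limit or range.

## Robot

A 6-joint arm with a two-finger parallel gripper is mounted at the origin on the work surface. World frame = base frame: x ahead of the robot, y to its left, z up, the work surface at z = 0. Lengths are in m, angles in rad, forces in N, time in s.
With the tool pointing down it reaches from about 0.35 to 0.85 m from the base axis. Payload 8.1 kg.
Tool frame: the origin (TCP) lies at the very end of the fingers, on their centre line; the grasp point (between the pads) lies 19 mm behind it; z points along the fingers, y is the line along which they close (so a half turn about z gives the same grasp; the last joint's range is limited). The gripper opens to 93 mm and grips with 3 to 60 N. Pads are 15 mm wide; open, the fingers measure 128 mm over their backs; the gripper's body (75 mm by 188 mm) begins 65 mm behind the grasp point.
Start: joints at [1.044, 0.13, 1.488, -0, 1.523, -0.085], TCP at [0.257, 0.542, 0.219] pointing down, gripper open.
Joint ranges: [-2.96, 2.96], [-0.89, 2.26], [0.02, 2.5], [-1.34, 4.48], [0, 2.73], [-2.66, 2.66]. Speed limits (rad/s): [2.39, 2.39, 2.79, 3.14, 3.14, 3.14].

## Interface

Orientations are given as a rotation vector (axis times angle).
In Python, from plant import robot, imaging gives the robot as it stands.
- The arm moves only by the tool jog_arm, never from a script. Its argument "rows" is a list of rows, each a list of 2 entries, a list of its own where there are three numbers: the shift along the tool's x, y, z each as a share of 0.2 m, from -1 to 1, then the turn, a rotation vector about the tool's x, y, z each as a share of pi/2 rad, from -1 to 1. A call has 1 to 5 rows; each row is the pose to reach, as a shift and turn from the pose commanded when the call began, along the tool's axes at that moment; what a row does not reach only later rows make up. A row lasts 1/10 s, in which the tool goes at most 50 mm and 8.59 degrees, less where a joint would pass 70% of its speed; a pose out of reach is approached as far as the arm can. A call with a number of a shift or a turn outside -1 to 1 is refused whole. A call with a gripper value outside its range is refused whole. "hand" is the closure, from -1 (fully open) to 1 (shut), set as the call begins (left out, the last holds). The fingers move at their own pace and stop on an object; "squeeze" is the grip in N (left out, the last holds). Time passes only in rows, so rows that repeat a pose let the fingers close. It gives the time, the measured TCP pose, the force, the opening and the grip force at its end, in the units of the state.
- robot.read_state(): the state, without advancing time (a new reading comes with each control period).
- imaging.read_camera(name): name is "scene" or "top" or "wrist"; returns a dict with "frame" (420x560x3 uint8, red, green, blue), "vertical_fov" (degrees; the focal length in pixels is half the picture's height over the tangent of half this angle, whatever the lens; pixels are square), "cx", "cy" (the principal point, pixels), "R" (3x3) and "t" (3): a world point X has camera coordinates R X + t. Camera axes: x right, y down, z forward; pixel columns grow to the right and rows downward; lengths in m; the calibration is good to about 2 mm. A picture is of the moment at which its call begins. There is no depth.
- robot.close_job(): hands the job in; it is judged then, once.
The state is a dict: "t": time; "q": joint angles; "dq": joint speeds; "joint_torque": joint torques, N m; "tool_pos": TCP position; "orientation": TCP orientation; "force": force on the tool from outside, world axes, zero at the start; "wrist_torque": the same for the moment, N m; "opening": finger opening in m; "gripper_force": force on a finger pad.
Only numpy, scipy, OpenCV 4.12 (cv2) and the standard library are available. Lean on these libraries where they do the work, as an engineer would, in place of code of your own. Each camera call takes 0.05 s, during which the arm holds its last target. There are 200 camera calls.

## Working session

There is one attempt and no reset: what is moved stays moved. The work goes in short steps, Python scripts to look and compute and a tool call to move; the robot and the scene stay as the last step left them, time stands still between calls to the robot, and variables do not carry over. Pictures are saved under pics/ and viewed, at most 14 in all, crops included, and the job is handed in when it is done.

Besides the shell and the picture viewer there is one more tool, called after "Emit:" by a JSON object that holds its "fn" and its "kwargs", one argument or row to a line. jog_arm: Moves the arm, as the interface text tells. Its arguments: {"type":"object","properties":{"rows":{"type":"array"},"hand":{"type":"number"},"squeeze":{"type":"number"}},"required":["rows"]}

```bash
mkdir -p pics; ls
cat > h.py <<'E'
import numpy as np, cv2
from plant import robot, imaging
from scipy.spatial.transform import Rotation as R
def cam(n,save=None):
    c=imaging.read_camera(n)
    if save: cv2.imwrite('pics/'+save,c['frame'][:,:,::-1])
    np.savez('cam_%s.npz'%n,**{k:np.array(v) for k,v in c.items()})
    return c
def ray(c,u,v,z):
    "world point at height z for pixel u,v"
    f=float(420/2/np.tan(np.radians(float(c['vertical_fov']))/2))
    d=np.array([(u-c['cx'])/f,(v-c['cy'])/f,1.]); Rm=np.array(c['R']);o=-Rm.T@c['t'];w=Rm.T@d
    return o+w*(z-o[2])/w[2]
def proj(c,X):
    f=float(420/2/np.tan(np.radians(float(c['vertical_fov']))/2))
    p=np.array(c['R'])@X+c['t'];return np.array([c['cx']+f*p[0]/p[2],c['cy']+f*p[1]/p[2]])
def st():
    s=robot.read_state();print('t',s['t'],'pos',np.round(s['tool_pos'],4),'rv',np.round(s['orientation'],4),'F',np.round(s['force'],1),'op',s['opening'],s['gripper_force'],'q',np.round(s['q'],3));return s
E
python3 - <<'E'
from h import *
st()
a=cam('top','top0.png');b=cam('scene','sc0.png')
for c in(a,b):print(c['vertical_fov'],c['cx'],c['cy'],-np.array(c['R']).T@c['t'],np.round(c['R'],3), [k for k in c])
E
```

```text
pics
t 0.0 pos [0.2562 0.5419 0.2176] rv [-6.8830e-01 -3.0647e+00  2.8000e-03] F [ 0.1  0.1 -0. ] op 0.09299782709366769 0.0 q [ 1.044  0.131  1.489  0.     1.523 -0.085]
53.48996147286903 279.51878809091386 203.46490772551218 [ 0.3564965  -0.01878943  1.03843697] [[ 0.021 -1.    -0.023]
 [-0.981 -0.017 -0.191]
 [ 0.19   0.027 -0.981]] ['frame', 'vertical_fov', 'cx', 'cy', 'R', 't']
47.53411073151214 281.7934930816942 217.35673757571524 [0.95179991 0.73283508 1.17599244] [[-0.859  0.513 -0.016]
 [ 0.413  0.672 -0.614]
 [-0.304 -0.534 -0.789]] ['frame', 'vertical_fov', 'cx', 'cy', 'R', 't']
```

Run:
```python
import cv2
for n in('top0','sc0'):
    i=cv2.imread('pics/%s.png'%n);cv2.imwrite('pics/%s_b.png'%n,cv2.resize(i,(800,600),interpolation=cv2.INTER_CUBIC))
```

```text
(no output)
```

View pics/top0_b.png

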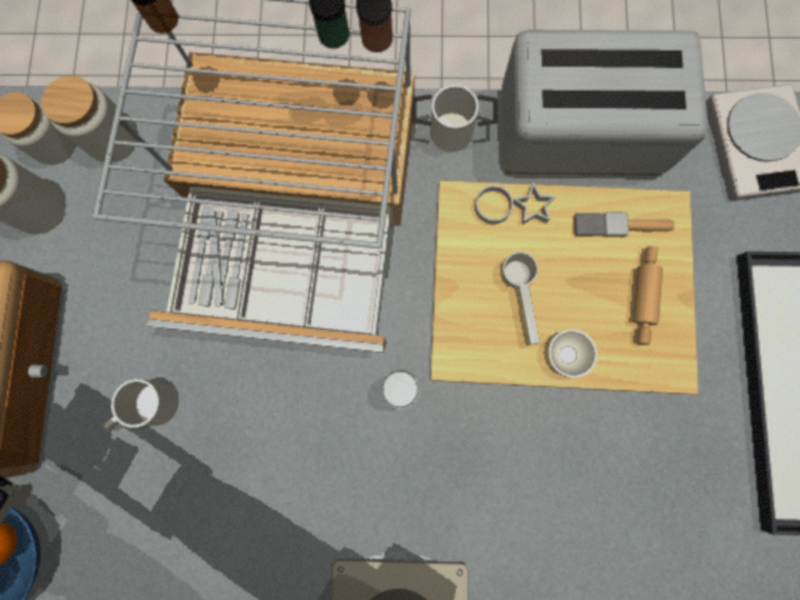

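View pics/sc0_b.png

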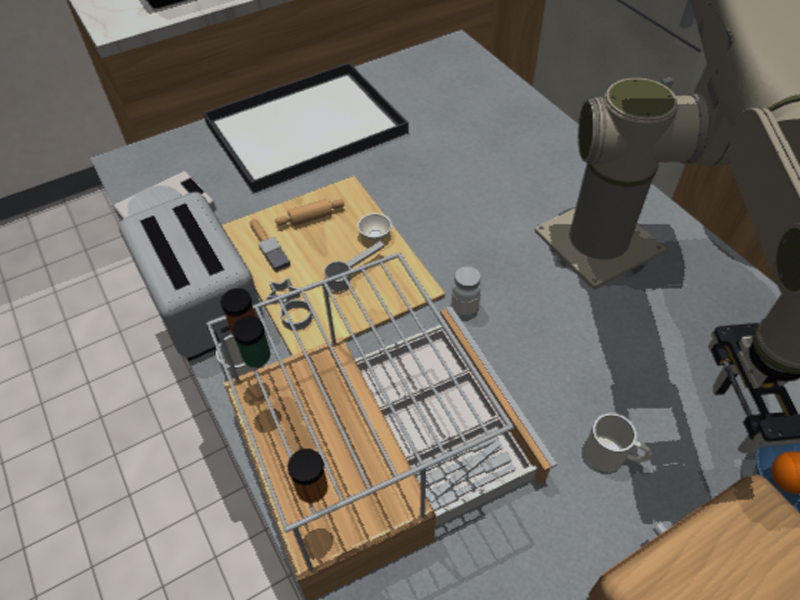

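The top view shows the cutlery tray at left (around 215,255) and empty trays in the middle (285,265) and right (350,265). The pin runs (651,255) to (644,338), and the scoop cup is at (519,268) with its handle ending at (533,340), so both handles point towards the robot. Next I'll enlarge for measurement.

Run:
```python
import cv2
i=cv2.imread('pics/top0.png')
for n,(x,y,w,h) in dict(board=(300,125,190,150),drawer=(100,125,195,135)).items():
    cv2.imwrite('pics/c_%s.png'%n,cv2.resize(i[y:y+h,x:x+w],None,fx=4,fy=4,interpolation=cv2.INTER_CUBIC))
```

```text
(no output)
```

View pics/c_board.png

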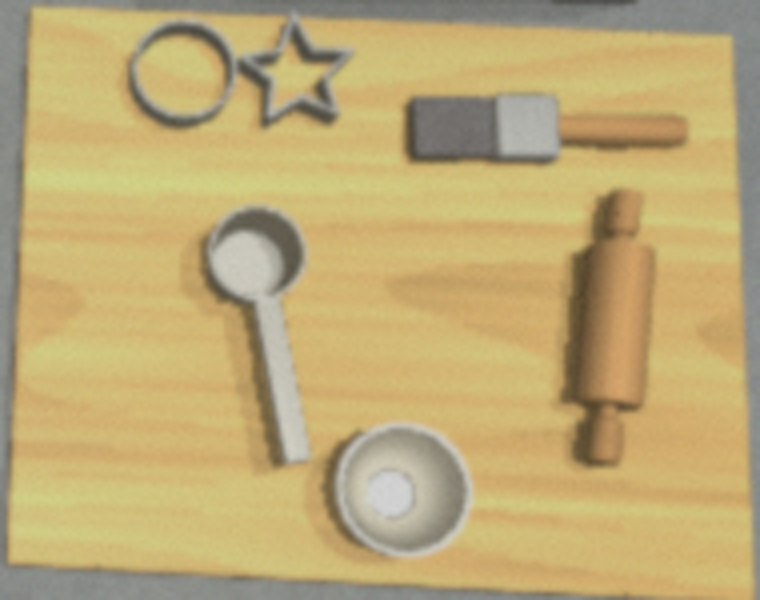

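View pics/c_drawer.png

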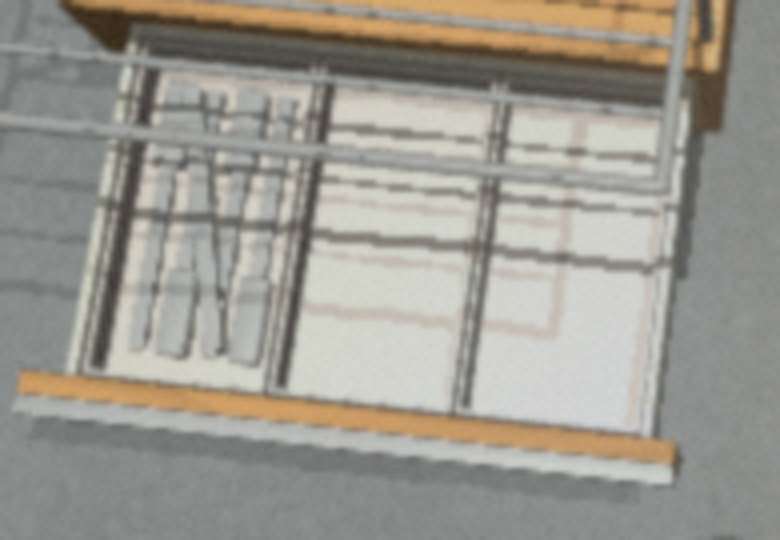

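The crops show the cup rim centre at crop (256,254), the handle end at (293,462), and the pin ends at (626,191) and (600,464). The tray dividers end at about (278,390) and (463,412), and the panel's back edge runs (20,373) to (678,441). The bowl is at (402,490).

```bash
cat > m.py <<'E'
from h import *
c=dict(np.load('cam_top.npz'))
B=lambda u,v,z:ray(c,(u+.5)/4-.5+300,(v+.5)/4-.5+125,z)
D=lambda u,v,z:ray(c,(u+.5)/4-.5+100,(v+.5)/4-.5+125,z)
p=lambda n,X:print(n,np.round(X,4))
k=[B(33,8,.015),B(733,37,.015),B(752,598,.015),B(8,565,.015)]
for i in range(4):p('board edge',[*k[i],np.linalg.norm(k[i]-k[i-1])])
f,n=B(626,191,.035),B(600,464,.035)
p('pin',[*f,*n,np.linalg.norm(f-n)]);p('pin ctr,yaw',[*((f+n)/2),np.degrees(np.arctan2(*(f-n)[1::-1]))])
q=[B(590,243,.04),B(655,250,.04),B(640,407,.04),B(575,402,.04)];p('barrel',[*(sum(q)/4),np.linalg.norm(q[0]-q[3]),np.linalg.norm(q[0]-q[1])])
s,e=B(256,254,.057),B(293,462,.057);p('scoop',[*s,*e,np.linalg.norm(s-e),np.degrees(np.arctan2(*(s-e)[1::-1]))])
p('rim d',np.linalg.norm(B(207,254,.057)-B(306,254,.057)))
p('bowl',B(402,490,.053))
for nm,a,b,z in(('panel back',(20,373),(678,441),.082),('panel front',(18,393),(678,460),.082),('lip',(14,411),(671,485),.079),('div1',(320,70),(278,390),.052),('div2',(500,85),(463,412),.052),('drwL',(135,45),(72,372),.057),('drwR',(690,95),(650,436),.057),('rackfront',(0,120),(660,187),.299),('unit front',(66,6),(722,75),.12)):
    a,b=D(*a,z),D(*b,z);p(nm,[*a,*b,np.linalg.norm(a-b),np.degrees(np.arctan2(*(b-a)[1::-1]))])
print(R.from_rotvec(robot.read_state()['orientation']).as_matrix().round(3))
E
python3 m.py
```

```text
board edge [ 0.759  -0.0603  0.015   0.3577]
board edge [ 0.745  -0.5072  0.015   0.4471]
board edge [ 0.391  -0.4935  0.015   0.3542]
board edge [ 0.4015 -0.0482  0.015   0.4454]
pin [ 0.6365 -0.4254  0.035   0.4675 -0.4001  0.035   0.1709]
pin ctr,yaw [ 0.552  -0.4128  0.035  -8.5031]
barrel [ 0.5514 -0.4119  0.04    0.0991  0.0391]
scoop [ 0.5878 -0.1938  0.057   0.4629 -0.2133  0.057   0.1265  8.8702]
rim d 0.0593
bowl [ 0.4481 -0.2774  0.053 ]
panel back [ 5.00500e-01  4.16600e-01  8.20000e-02  4.67800e-01  2.94000e-02
  8.20000e-02  3.88600e-01 -9.48388e+01]
panel front [ 4.88700e-01  4.16600e-01  8.20000e-02  4.56800e-01  2.92000e-02
  8.20000e-02  3.88800e-01 -9.47076e+01]
lip [ 4.78400e-01  4.19200e-01  7.90000e-02  4.42600e-01  3.30000e-02
  7.90000e-02  3.87900e-01 -9.52982e+01]
div1 [6.995000e-01 2.607000e-01 5.200000e-02 4.975000e-01 2.725000e-01
 5.200000e-02 2.024000e-01 1.766581e+02]
div2 [6.913000e-01 1.475000e-01 5.200000e-02 4.862000e-01 1.602000e-01
 5.200000e-02 2.054000e-01 1.764676e+02]
drwL [7.126000e-01 3.767000e-01 5.700000e-02 5.055000e-01 3.965000e-01
 5.700000e-02 2.081000e-01 1.745342e+02]
drwR [6.8470e-01 2.8900e-02 5.7000e-02 4.7330e-01 4.7400e-02 5.7000e-02
 2.1220e-01 1.7501e+02]
rackfront [ 5.87100e-01  3.39500e-01  2.99000e-01  5.59400e-01  2.98000e-02
  2.99000e-01  3.10900e-01 -9.51101e+01]
unit front [ 7.13300e-01  3.94400e-01  1.20000e-01  6.76000e-01  7.70000e-03
  1.20000e-01  3.88500e-01 -9.55109e+01]
[[-0.904  0.428 -0.001]
 [ 0.428  0.904 -0.001]
 [ 0.    -0.002 -1.   ]]
```

```bash
cat > g.py <<'E'
from h import *
U0=np.array([.6947,.201]);UY=-5.1
def tool(yaw,tilt):
    a=np.radians(yaw);t=np.radians(tilt);a=np.array([np.cos(a),np.sin(a),0]);e=np.array([0,0,1.])
    z=np.sin(t)*a-np.cos(t)*e;x=-np.cos(t)*a-np.sin(t)*e
    return np.c_[x,np.cross(z,x),z]
def unit(x,y):
    a=np.radians(UY);return U0+x*np.array([np.cos(a),np.sin(a)])+y*np.array([-np.sin(a),np.cos(a)])
def go(G,yaw,tilt,s=None,back=.019,show=True):
    "grasp point G -> shift, turn shares from pose s"
    T=tool(yaw,tilt);P=np.array(G)+back*T[:,2]
    if s is None:
        s=robot.read_state();s=(np.array(s['tool_pos']),R.from_rotvec(s['orientation']).as_matrix())
    p,M=s
    if show: print('TCP',P.round(4),'shift',(M.T@(P-p)/.2).round(4),'turn',(R.from_matrix(M.T@T).as_rotvec()/(np.pi/2)).round(4))
    return P,T
E
python3 - <<'E'
from g import *
d=np.array([np.cos(np.radians(-8.5)),np.sin(np.radians(-8.5))])
s=None
for G in ([.36,.36,.26],[.40,.17,.26],[.44,-.02,.26],[.48,-.21,.26],[*(np.array([.552,-.4125])-.028*d),.16]): s=go(G,-8.5,20,s)
E
```

```text
TCP [0.3664 0.359  0.2421] shift [-0.889  -0.5916 -0.1214] turn [-0.0336 -0.2209 -0.1847]
TCP [0.4064 0.169  0.2421] shift [-0.3178 -0.91    0.1157] turn [0. 0. 0.]
TCP [ 0.4464 -0.021   0.2421] shift [-0.3178 -0.91    0.1157] turn [0. 0. 0.]
TCP [ 0.4864 -0.211   0.2421] shift [-0.3178 -0.91    0.1157] turn [0. 0. 0.]
TCP [ 0.5307 -0.4093  0.1421] shift [-0.1726 -0.9482  0.5949] turn [0. 0. 0.]
```

Emit:
{"fn": "jog_arm", "kwargs": {
  "rows": [
    [[-0.89, -0.59, -0.12], [-0.034, -0.221, -0.185]],
    [[-0.89, -0.59, -0.12], [-0.034, -0.221, -0.185]],
    [[-0.89, -0.59, -0.12], [-0.034, -0.221, -0.185]],
    [[-0.89, -0.59, -0.12], [-0.034, -0.221, -0.185]],
    [[-0.89, -0.59, -0.12], [-0.034, -0.221, -0.185]]
  ],
  "hand": -0.5,
  "squeeze": 40
}}

```text
t: 0.6
tool_pos: [0.3675, 0.3567, 0.2425]
orientation: [0.206, 2.783, -0.036]
force: [0.7, -0.6, 0.4]
opening: 0.0695
gripper_force: 0.0
```

Emit:
{"fn": "jog_arm", "kwargs": {
  "rows": [
    [[-0.32, -0.91, 0.11], [0, 0, 0]],
    [[-0.32, -0.91, 0.11], [0, 0, 0]],
    [[-0.32, -0.91, 0.11], [0, 0, 0]],
    [[-0.32, -0.91, 0.11], [0, 0, 0]],
    [[-0.32, -0.91, 0.11], [0, 0, 0]]
  ]
}}

```text
t: 1.1
tool_pos: [0.4081, 0.1645, 0.2436]
orientation: [0.217, 2.783, -0.037]
force: [-0.8, 0.3, -0.1]
opening: 0.0696
gripper_force: 0.0
```

Emit:
{"fn": "jog_arm", "kwargs": {
  "rows": [
    [[-0.32, -0.91, 0.11], [0, 0, 0]],
    [[-0.32, -0.91, 0.11], [0, 0, 0]],
    [[-0.32, -0.91, 0.11], [0, 0, 0]],
    [[-0.32, -0.91, 0.11], [0, 0, 0]],
    [[-0.32, -0.91, 0.11], [0, 0, 0]]
  ]
}}

```text
t: 1.6
tool_pos: [0.4473, -0.0259, 0.2442]
orientation: [0.219, 2.784, -0.038]
force: [-0.4, 0.3, -0.3]
opening: 0.0698
gripper_force: 0.0
```

Emit:
{"fn": "jog_arm", "kwargs": {
  "rows": [
    [[-0.32, -0.91, 0.11], [0, 0, 0]],
    [[-0.32, -0.91, 0.11], [0, 0, 0]],
    [[-0.32, -0.91, 0.11], [0, 0, 0]],
    [[-0.32, -0.91, 0.11], [0, 0, 0]],
    [[-0.32, -0.91, 0.11], [0, 0, 0]]
  ]
}}

```text
t: 2.1
tool_pos: [0.4876, -0.2132, 0.2438]
orientation: [0.212, 2.787, -0.033]
force: [-1.1, 1.1, -0.7]
opening: 0.0699
gripper_force: 0.0
```

Run:
```python
from g import *
d=np.array([np.cos(np.radians(-8.5)),np.sin(np.radians(-8.5))]);g=np.array([.552,-.4125])-.028*d
s=go([*g,.13],-8.5,20)
s=go([*g,.039],-8.5,20,s)
```

```text
TCP [ 0.5307 -0.4093  0.1121] shift [-0.1161 -0.9386  0.7397] turn [ 0.0009 -0.0011 -0.0024]
TCP [ 0.5307 -0.4093  0.0211] shift [ 0.1556 -0.      0.4276] turn [0. 0. 0.]
```

Emit:
{"fn": "jog_arm", "kwargs": {
  "rows": [
    [[-0.116, -0.939, 0.74], [0.001, -0.001, -0.002]],
    [[-0.116, -0.939, 0.74], [0.001, -0.001, -0.002]],
    [[-0.116, -0.939, 0.74], [0.001, -0.001, -0.002]],
    [[-0.116, -0.939, 0.74], [0.001, -0.001, -0.002]],
    [[-0.116, -0.939, 0.74], [0.001, -0.001, -0.002]]
  ]
}}

```text
t: 2.6
tool_pos: [0.5325, -0.4057, 0.1114]
orientation: [0.202, 2.785, -0.034]
force: [1.0, -0.2, 0.4]
opening: 0.0699
gripper_force: 0.0
```

Emit:
{"fn": "jog_arm", "kwargs": {
  "rows": [
    [[0, 0, 0], [0, 0, 0]],
    [[0, 0, 0], [0, 0, 0]]
  ]
}}

```text
t: 2.8
tool_pos: [0.5319, -0.4042, 0.1119]
orientation: [0.202, 2.786, -0.032]
force: [-0.2, 0.5, 0.9]
opening: 0.0697
gripper_force: 0.0
```

Run:
```python
from g import *
s=st()
c=cam('wrist','w1.png')
d=np.array([np.cos(np.radians(-8.5)),np.sin(np.radians(-8.5))]);o=np.array([.552,-.4125])
for k in(-.085,-.05,.05,.085): print(k,proj(c,np.array([*(o+k*d),.035])).round(1))
print(proj(c,np.array(s['tool_pos'])))
cv2.imwrite('pics/w1b.png',cv2.resize(c['frame'][:,:,::-1],(800,600)))
go([*(o-.028*d),.039],-8.5,20)
```

```text
t 2.8 pos [ 0.5319 -0.4042  0.1119] rv [ 0.2024  2.7862 -0.0317] F [-0.2  0.5  0.9] op 0.06972466808205509 0.0 q [-0.855  0.121  1.741  0.265  1.028 -2.389]
-0.085 [275.5 102. ]
-0.05 [275.9 151.5]
0.05 [276.8 252.6]
0.085 [277.  278.6]
[283.94067191 259.59912155]
TCP [ 0.5307 -0.4093  0.0211] shift [ 0.1638 -0.0256  0.4335] turn [0.0014 0.0011 0.0025]
```

View pics/w1b.png

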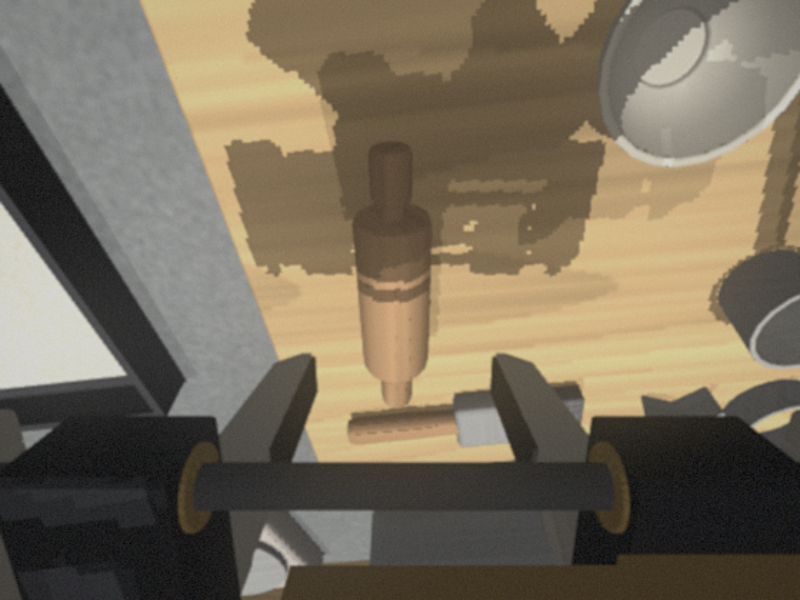

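The wrist view shows the pin from (390,145) to (397,400), matching the predicted projection within about 3 px, with the fingers straddling it. I'll descend and grip.

Emit:
{"fn": "jog_arm", "kwargs": {
  "rows": [
    [[0.04, -0.026, 0.1], [0.001, 0.001, 0.003]],
    [[0.08, -0.026, 0.2], [0.001, 0.001, 0.003]],
    [[0.12, -0.026, 0.32], [0.001, 0.001, 0.003]],
    [[0.15, -0.026, 0.4], [0.001, 0.001, 0.003]],
    [[0.164, -0.026, 0.433], [0.001, 0.001, 0.003]]
  ]
}}

```text
t: 3.35
tool_pos: [0.5303, -0.4094, 0.0216]
orientation: [0.207, 2.785, -0.037]
force: [-0.6, 0.3, -0.1]
opening: 0.0696
gripper_force: 0.0
```

Emit:
{"fn": "jog_arm", "kwargs": {
  "rows": [
    [[0, 0, 0], [0, 0, 0]],
    [[0, 0, 0], [0, 0, 0]]
  ]
}}

```text
t: 3.55
tool_pos: [0.531, -0.4117, 0.0236]
orientation: [0.208, 2.782, -0.04]
force: [0.2, -0.6, -0.4]
opening: 0.0694
gripper_force: 0.0
```

Run:
```python
from g import *
st()
d=np.array([np.cos(np.radians(-8.5)),np.sin(np.radians(-8.5))]);o=np.array([.552,-.4125])
go([*(o-.028*d),.039],-8.5,20)
```

```text
t 3.55 pos [ 0.531  -0.4117  0.0236] rv [ 0.208   2.7825 -0.04  ] F [ 0.2 -0.6 -0.4] op 0.06936891541051891 0.0 q [-0.863  0.243  1.782  0.299  0.866 -2.451]
TCP [ 0.5307 -0.4093  0.0211] shift [0.007  0.0116 0.0105] turn [-0.0015  0.002  -0.0003]
```

Emit:
{"fn": "jog_arm", "kwargs": {
  "rows": [
    [[0.005, 0.005, 0.006], [0, 0, 0]],
    [[0.005, 0.005, 0.006], [0, 0, 0]],
    [[0.005, 0.005, 0.006], [0, 0, 0]],
    [[0.005, 0.005, 0.006], [0, 0, 0]],
    [[0.005, 0.005, 0.006], [0, 0, 0]]
  ],
  "hand": 1,
  "squeeze": 45
}}

```text
t: 4.05
tool_pos: [0.5294, -0.4106, 0.0201]
orientation: [0.21, 2.784, -0.038]
force: [0.1, 1.6, 1.4]
opening: 0.039
gripper_force: 44.9
```

Emit:
{"fn": "jog_arm", "kwargs": {
  "rows": [
    [[0, 0, 0], [0, 0, 0]],
    [[0, 0, 0], [0, 0, 0]],
    [[0, 0, 0], [0, 0, 0]]
  ]
}}

```text
t: 4.35
tool_pos: [0.5294, -0.4105, 0.02]
orientation: [0.21, 2.784, -0.038]
force: [-0.8, 2.6, 3.5]
opening: 0.0392
gripper_force: 44.9
```

Run:
```python
from g import *
s=st()
d=np.array([np.cos(np.radians(-8.5)),np.sin(np.radians(-8.5))]);o=np.array([.552,-.4125])
s=go([*(o-.028*d),.20],-8.5,20)
for G,yw in (([.46,-.22,.24],-5.1),([.44,-.03,.24],-5.1),([*unit(-.30,-.113),.19],-5.1),([*unit(-.137,-.113),.15],-5.1)): s=go(G,yw,20,s)
```

```text
t 4.35 pos [ 0.5294 -0.4105  0.02  ] rv [ 0.2097  2.7844 -0.0376] F [-0.8  2.6  3.5] op 0.039222017598269536 44.93611693382263 q [-0.864  0.246  1.786  0.3    0.862 -2.452]
TCP [ 0.5307 -0.4093  0.1821] shift [-0.2833  0.0067 -0.7595] turn [-0.0007  0.0007 -0.0012]
TCP [ 0.4665 -0.2206  0.2221] shift [ 0.3613  0.8859 -0.3443] turn [-0.0129  0.     -0.0355]
TCP [ 0.4465 -0.0306  0.2221] shift [ 0.173   0.9373 -0.063 ] turn [0. 0. 0.]
TCP [0.3923 0.1145 0.1721] shift [0.3996 0.6986 0.1206] turn [0. 0. 0.]
TCP [0.5547 0.1    0.1321] shift [-0.6974  0.      0.4667] turn [0. 0. 0.]
```

Emit:
{"fn": "jog_arm", "kwargs": {
  "rows": [
    [[-0.03, 0, -0.08], [0, 0, 0]],
    [[-0.08, 0, -0.22], [0, 0, 0]],
    [[-0.15, 0, -0.4], [0, 0, 0]],
    [[-0.22, 0, -0.58], [0, 0, 0]],
    [[-0.28, 0, -0.76], [0, 0, 0]]
  ]
}}

```text
t: 4.85
tool_pos: [0.5292, -0.41, 0.1821]
orientation: [0.21, 2.786, -0.036]
force: [0.4, -0.1, -3.0]
opening: 0.039
gripper_force: 44.9
```

Emit:
{"fn": "jog_arm", "kwargs": {
  "rows": [
    [[0.06, 0.15, -0.06], [-0.003, 0, -0.007]],
    [[0.14, 0.35, -0.14], [-0.006, 0, -0.014]],
    [[0.22, 0.55, -0.21], [-0.009, 0, -0.021]],
    [[0.3, 0.74, -0.29], [-0.011, 0, -0.029]],
    [[0.36, 0.89, -0.34], [-0.013, 0, -0.036]]
  ]
}}

```text
t: 5.35
tool_pos: [0.4654, -0.2189, 0.2205]
orientation: [0.125, 2.79, -0.022]
force: [1.4, 0.0, -1.5]
opening: 0.0394
gripper_force: 44.9
```

Emit:
{"fn": "jog_arm", "kwargs": {
  "rows": [
    [[0.035, 0.19, -0.012], [0, 0, 0]],
    [[0.07, 0.38, -0.024], [0, 0, 0]],
    [[0.105, 0.57, -0.036], [0, 0, 0]],
    [[0.14, 0.76, -0.05], [0, 0, 0]],
    [[0.173, 0.937, -0.063], [0, 0, 0]]
  ]
}}

```text
t: 5.85
tool_pos: [0.4459, -0.0295, 0.2199]
orientation: [0.127, 2.79, -0.023]
force: [0.9, 0.4, -3.2]
opening: 0.0387
gripper_force: 44.9
```

Run:
```python
from g import *
s=st()
for t in('wrist','top'):
    c=cam(t,t+'2.png')
s=None
for G,yw in (([*unit(-.30,-.113),.19],-5.1),([*unit(-.137,-.113),.15],-5.1)): s=go(G,yw,20,s)
a=cv2.imread('pics/wrist2.png');b=cv2.imread('pics/top2.png')[100:310,100:380]
cv2.imwrite('pics/w2.png',np.hstack([cv2.resize(a,(400,300)),cv2.resize(b,(400,300))]))
```

```text
t 5.85 pos [ 0.4459 -0.0295  0.2199] rv [ 0.1266  2.79   -0.023 ] F [ 0.9  0.4 -3.2] op 0.03874584632403147 44.93888854980469 q [-0.217 -0.718  2.216  0.044  1.297 -1.702]
TCP [0.3923 0.1145 0.1721] shift [0.3898 0.6811 0.1136] turn [ 0.0014 -0.      0.0024]
TCP [0.5547 0.1    0.1321] shift [-0.6974  0.      0.4667] turn [0. 0. 0.]
```

View pics/w2.png

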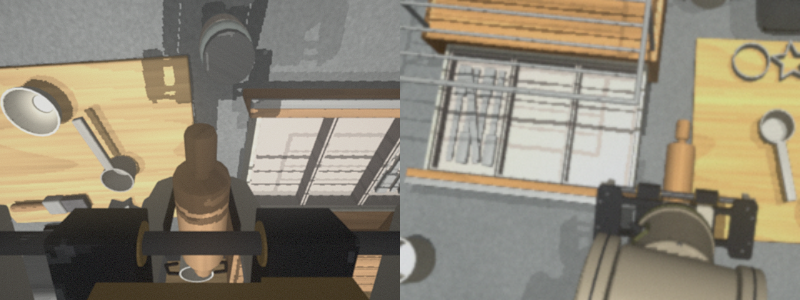

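The pin is held centrally in the fingers (wrist view: near grip at (200,140), barrel below), and the drawer is untouched. The route ahead is clear.

Run:
```python
from g import *
s=None
for G,yw in (([*unit(-.23,-.113),.17],-5.1),([*unit(-.137,-.113),.13],-5.1),([*unit(-.137,-.113),.055],-5.1)): s=go(G,yw,20,s)
```

```text
TCP [0.462  0.1083 0.1521] shift [0.0951 0.6795 0.3273] turn [ 0.0014 -0.      0.0024]
TCP [0.5547 0.1    0.1121] shift [-0.3686  0.      0.347 ] turn [0. 0. 0.]
TCP [0.5547 0.1    0.0371] shift [0.1283 0.     0.3524] turn [0. 0. 0.]
```

Emit:
{"fn": "jog_arm", "kwargs": {
  "rows": [
    [[0.02, 0.14, 0.06], [0, 0, 0]],
    [[0.04, 0.28, 0.13], [0, 0, 0]],
    [[0.06, 0.42, 0.2], [0, 0, 0]],
    [[0.08, 0.56, 0.27], [0, 0, 0.001]],
    [[0.095, 0.68, 0.327], [0.001, 0, 0.002]]
  ]
}}

```text
t: 6.45
tool_pos: [0.4631, 0.1046, 0.1511]
orientation: [0.131, 2.791, -0.025]
force: [1.4, -0.1, -2.8]
opening: 0.0392
gripper_force: 44.9
```

Emit:
{"fn": "jog_arm", "kwargs": {
  "rows": [
    [[-0.07, 0, 0.07], [0, 0, 0]],
    [[-0.15, 0, 0.14], [0, 0, 0]],
    [[-0.22, 0, 0.21], [0, 0, 0]],
    [[-0.3, 0, 0.28], [0, 0, 0]],
    [[-0.37, 0, 0.345], [0, 0, 0]]
  ]
}}

```text
t: 6.95
tool_pos: [0.5569, 0.0941, 0.1118]
orientation: [0.131, 2.791, -0.026]
force: [0.2, -0.5, -3.0]
opening: 0.0394
gripper_force: 44.9
```

Emit:
{"fn": "jog_arm", "kwargs": {
  "rows": [
    [[0, 0, 0], [0, 0, 0]],
    [[0, 0, 0], [0, 0, 0]]
  ]
}}

```text
t: 7.15
tool_pos: [0.5556, 0.0944, 0.1121]
orientation: [0.132, 2.792, -0.026]
force: [-0.3, 0.4, -3.1]
opening: 0.0392
gripper_force: 44.9
```

Run:
```python
from g import *
st()
s=None
for z in (.06,.049,.047): go([*unit(-.137,-.113),z],-5.1,20)
a=cam('scene','s3.png')['frame'][:,:,::-1]; b=cam('wrist','w3.png')['frame'][:,:,::-1]
a=a[150:360,220:420]
cv2.imwrite('pics/v3.png',np.hstack([cv2.resize(a,(440,462),interpolation=cv2.INTER_CUBIC),cv2.resize(b,(360,462))]))
```

```text
t 7.15 pos [0.5556 0.0944 0.1121] rv [ 0.132   2.7916 -0.0256] F [-0.3  0.4 -3.1] op 0.039174168708284406 44.941232800483704 q [ 0.129 -0.21   2.06  -0.095  0.954 -1.305]
TCP [0.5547 0.1    0.0421] shift [0.1258 0.0282 0.3264] turn [-0.0023 -0.0012 -0.0031]
TCP [0.5547 0.1    0.0311] shift [0.1445 0.0283 0.3781] turn [-0.0023 -0.0012 -0.0031]
TCP [0.5547 0.1    0.0291] shift [0.1479 0.0284 0.3875] turn [-0.0023 -0.0012 -0.0031]
```

View pics/v3.png

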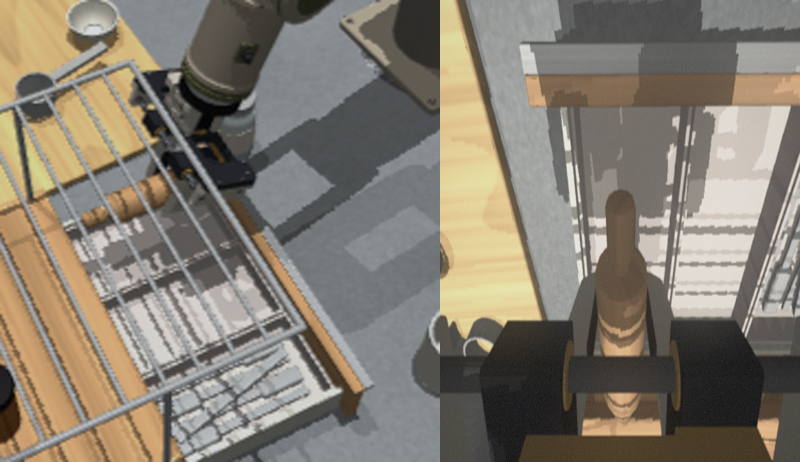

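The pin hangs over the right-hand tray, parallel to it (wrist view: tray walls at x≈575 and 685, pin at 620), and clear of the rack. Now lowering.

Emit:
{"fn": "jog_arm", "kwargs": {
  "rows": [
    [[0.02, 0.028, 0.06], [-0.002, -0.001, -0.003]],
    [[0.05, 0.028, 0.13], [-0.002, -0.001, -0.003]],
    [[0.08, 0.028, 0.2], [-0.002, -0.001, -0.003]],
    [[0.11, 0.028, 0.27], [-0.002, -0.001, -0.003]],
    [[0.126, 0.028, 0.326], [-0.002, -0.001, -0.003]]
  ]
}}

```text
t: 7.75
tool_pos: [0.5544, 0.1013, 0.0418]
orientation: [0.122, 2.789, -0.021]
force: [0.1, -0.4, -2.7]
opening: 0.0394
gripper_force: 44.9
```

Emit:
{"fn": "jog_arm", "kwargs": {
  "rows": [
    [[0, 0, 0], [0, 0, 0]],
    [[0.003, 0, 0.009], [0, 0, 0]],
    [[0.007, 0, 0.019], [0, 0, 0]],
    [[0.01, 0, 0.028], [0, 0, 0]],
    [[0.014, 0, 0.037], [0, 0, 0]]
  ]
}}

```text
t: 8.25
tool_pos: [0.556, 0.101, 0.0361]
orientation: [0.123, 2.787, -0.021]
force: [-1.3, -0.1, -3.3]
opening: 0.039
gripper_force: 44.9
```

Emit:
{"fn": "jog_arm", "kwargs": {
  "rows": [
    [[0, 0, 0], [0, 0, 0]]
  ]
}}

```text
t: 8.35
tool_pos: [0.5554, 0.1009, 0.0354]
orientation: [0.123, 2.788, -0.021]
force: [-0.7, -1.0, -3.7]
opening: 0.0392
gripper_force: 44.9
```

Run:
```python
from g import *
st()
for z in (.049,.047): go([*unit(-.137,-.113),z],-5.1,20)
```

```text
t 8.35 pos [0.5554 0.1009 0.0354] rv [ 0.1232  2.7878 -0.0215] F [-0.7 -1.  -3.7] op 0.039245047671468414 44.94515061378479 q [ 0.141 -0.093  2.113 -0.111  0.782 -1.276]
TCP [0.5547 0.1    0.0311] shift [ 0.0105 -0.0047  0.0189] turn [0.0003 0.0015 0.0004]
TCP [0.5547 0.1    0.0291] shift [ 0.0139 -0.0047  0.0283] turn [0.0003 0.0015 0.0004]
```

Emit:
{"fn": "jog_arm", "kwargs": {
  "rows": [
    [[0.002, 0, 0.005], [0, 0, 0]],
    [[0.004, 0, 0.01], [0, 0, 0]],
    [[0.006, 0, 0.015], [0, 0, 0]],
    [[0.006, 0, 0.015], [0, 0, 0]]
  ]
}}

```text
t: 8.75
tool_pos: [0.5552, 0.101, 0.032]
orientation: [0.123, 2.788, -0.022]
force: [-1.0, -0.0, -3.2]
opening: 0.039
gripper_force: 44.9
```

Emit:
{"fn": "jog_arm", "kwargs": {
  "rows": [
    [[0.002, 0, 0.005], [0, 0, 0]],
    [[0.002, 0, 0.005], [0, 0, 0]]
  ]
}}

```text
t: 8.95
tool_pos: [0.5553, 0.1009, 0.0311]
orientation: [0.123, 2.788, -0.022]
force: [-0.1, 1.0, -2.0]
opening: 0.039
gripper_force: 44.9
```

Emit:
{"fn": "jog_arm", "kwargs": {
  "rows": [
    [[0.002, 0, 0.005], [0, 0, 0]],
    [[0.002, 0, 0.005], [0, 0, 0]]
  ]
}}

```text
t: 9.15
tool_pos: [0.5554, 0.101, 0.0302]
orientation: [0.123, 2.787, -0.021]
force: [0.8, 0.3, -2.0]
opening: 0.039
gripper_force: 44.9
```

Emit:
{"fn": "jog_arm", "kwargs": {
  "rows": [
    [[0.002, 0, 0.005], [0, 0, 0]],
    [[0.002, 0, 0.005], [0, 0, 0]]
  ]
}}

```text
t: 9.35
tool_pos: [0.5563, 0.101, 0.03]
orientation: [0.123, 2.786, -0.021]
force: [-0.2, -1.2, 1.1]
opening: 0.0392
gripper_force: 44.9
```

Emit:
{"fn": "jog_arm", "kwargs": {
  "rows": [
    [[0.001, 0, 0.003], [0, 0, 0]],
    [[0.001, 0, 0.003], [0, 0, 0]]
  ]
}}

```text
t: 9.55
tool_pos: [0.5569, 0.1009, 0.03]
orientation: [0.123, 2.785, -0.021]
force: [-0.8, -2.2, 5.8]
opening: 0.0391
gripper_force: 44.9
```

Emit:
{"fn": "jog_arm", "kwargs": {
  "rows": [
    [[0, 0, -0.002], [0, 0, 0]],
    [[0, 0, -0.002], [0, 0, 0]]
  ],
  "hand": 0.1
}}

```text
t: 9.75
tool_pos: [0.5553, 0.1011, 0.0289]
orientation: [0.123, 2.787, -0.021]
force: [-0.7, -0.1, -0.2]
opening: 0.0419
gripper_force: 0.0
```

Emit:
{"fn": "jog_arm", "kwargs": {
  "rows": [
    [[0, 0, 0], [0, 0, 0]],
    [[0, 0, 0], [0, 0, 0]],
    [[0, 0, 0], [0, 0, 0]]
  ],
  "hand": -0.15
}}

```text
t: 10.05
tool_pos: [0.555, 0.101, 0.0286]
orientation: [0.123, 2.788, -0.021]
force: [-0.3, 0.1, -0.3]
opening: 0.0535
gripper_force: 0.0
```

Emit:
{"fn": "jog_arm", "kwargs": {
  "rows": [
    [[0, 0, -0.05], [0, 0, 0]],
    [[0, 0, -0.15], [0, 0, 0]],
    [[0, 0, -0.3], [0, 0, 0]],
    [[0, 0, -0.5], [0, 0, 0]],
    [[0, 0, -0.65], [0, 0, 0]]
  ]
}}

```text
t: 10.55
tool_pos: [0.5102, 0.1051, 0.1536]
orientation: [0.123, 2.786, -0.021]
force: [0.8, 0.4, 1.2]
opening: 0.0536
gripper_force: 0.0
```

Run:
```python
from g import *
st()
y=8.87;d=np.array([np.cos(np.radians(y)),np.sin(np.radians(y))]);g=np.array([.5878,-.1938])-.07*d
s=None
for G,yw in (([.46,.11,.23],-5.1),([.46,-.06,.24],y),([*g,.14],y),([*g,.052],y)): s=go(G,yw,20,s)
a=cam('wrist','w4.png')['frame'][:,:,::-1];b=cam('top','t4.png')['frame'][110:260,110:310,::-1]
cv2.imwrite('pics/v4.png',np.hstack([cv2.resize(a,(400,300)),cv2.resize(b,(400,300),interpolation=cv2.INTER_CUBIC)]))
```

```text
t 10.55 pos [0.5102 0.1051 0.1536] rv [ 0.1231  2.786  -0.0207] F [0.8 0.4 1.2] op 0.053633390623521716 0.0 q [ 0.168 -0.394  2.129 -0.099  1.066 -1.282]
TCP [0.4665 0.1094 0.2121] shift [ 0.105   0.0026 -0.3506] turn [0.0007 0.0026 0.0003]
TCP [ 0.4664 -0.059   0.2221] shift [-0.0872 -0.8388 -0.0215] turn [-0.0531 -0.     -0.1459]
TCP [ 0.5251 -0.2036  0.1221] shift [ 0.0036 -0.7595  0.5308] turn [0. 0. 0.]
TCP [ 0.5251 -0.2036  0.0341] shift [0.1505 0.     0.4135] turn [0. 0. 0.]
```

View pics/v4.png

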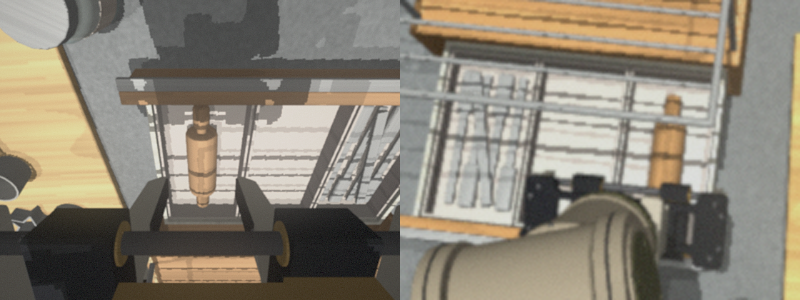

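The pin lies lengthwise in the middle of the right-hand tray (wrist view (202,155)). On to the scoop.

Emit:
{"fn": "jog_arm", "kwargs": {
  "rows": [
    [[0.105, 0, -0.35], [0, 0, 0]],
    [[0.105, 0, -0.35], [0, 0, 0]],
    [[0.105, 0, -0.35], [0, 0, 0]]
  ],
  "hand": 0.1
}}

```text
t: 10.95
tool_pos: [0.4676, 0.1093, 0.2128]
orientation: [0.122, 2.783, -0.019]
force: [0.5, 1.2, 0.6]
opening: 0.042
gripper_force: 0.0
```

Emit:
{"fn": "jog_arm", "kwargs": {
  "rows": [
    [[-0.087, -0.84, -0.02], [-0.053, 0, -0.146]],
    [[-0.087, -0.84, -0.02], [-0.053, 0, -0.146]],
    [[-0.087, -0.84, -0.02], [-0.053, 0, -0.146]],
    [[-0.087, -0.84, -0.02], [-0.053, 0, -0.146]],
    [[-0.087, -0.84, -0.02], [-0.053, 0, -0.146]]
  ]
}}

```text
t: 11.45
tool_pos: [0.4666, -0.0647, 0.2181]
orientation: [-0.211, 2.783, 0.035]
force: [0.5, 0.2, 0.5]
opening: 0.0419
gripper_force: 0.0
```

Emit:
{"fn": "jog_arm", "kwargs": {
  "rows": [
    [[0.004, -0.76, 0.53], [0, 0, 0]],
    [[0.004, -0.76, 0.53], [0, 0, 0]],
    [[0.004, -0.76, 0.53], [0, 0, 0]],
    [[0.004, -0.76, 0.53], [0, 0, 0]],
    [[0.004, -0.76, 0.53], [0, 0, 0]]
  ]
}}

```text
t: 11.95
tool_pos: [0.5237, -0.2064, 0.1129]
orientation: [-0.211, 2.79, 0.044]
force: [-0.6, 1.3, 0.8]
opening: 0.0418
gripper_force: 0.0
```

Run:
```python
from g import *
st()
y=8.87;d=np.array([np.cos(np.radians(y)),np.sin(np.radians(y))]);o=np.array([.5878,-.1938])
c=cam('wrist','w5.png');cv2.imwrite('pics/v5.png',cv2.resize(c['frame'][:,:,::-1],(800,600)))
for k in (-.128,-.07,-.03,0): print(k,(proj(c,np.array([*(o+k*d),.057]))/.7).round(1))
go([*(o-.07*d),.052],y,20)
```

```text
t 11.95 pos [ 0.5237 -0.2064  0.1129] rv [-0.2112  2.7898  0.0437] F [-0.6  1.3  0.8] op 0.041762740977453236 0.0 q [-0.631 -0.159  2.015  0.281  1.058 -2.464]
-0.128 [411.4 166.7]
-0.07 [410.4 281.6]
-0.03 [409.9 342. ]
0 [409.6 380.2]
TCP [ 0.5251 -0.2036  0.0341] shift [0.1314 0.0051 0.3819] turn [ 0.0021 -0.0017 -0.0022]
```

View pics/v5.png

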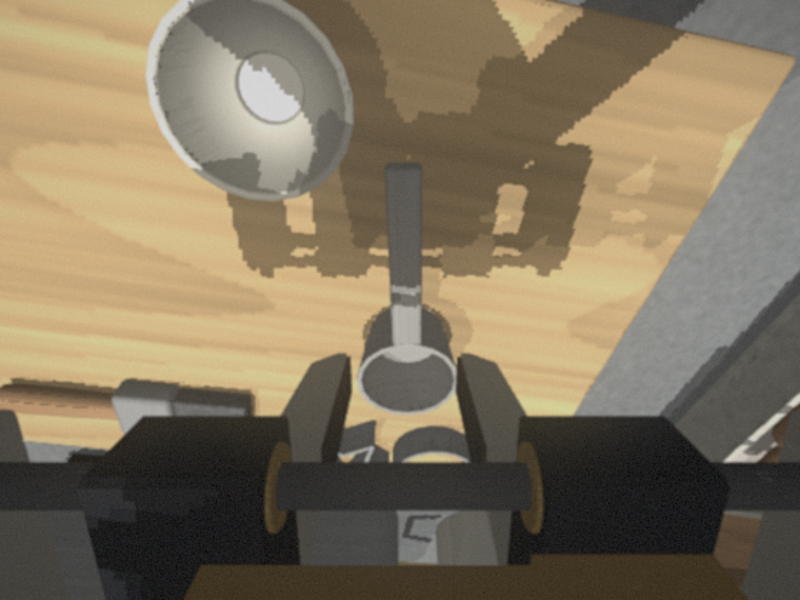

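The wrist view shows the handle end at (404,165) and the cup rim at (407,379), within a few px of prediction. The bowl is clear of the fingers. Descending.

Emit:
{"fn": "jog_arm", "kwargs": {
  "rows": [
    [[0.03, 0.003, 0.08], [0.002, -0.002, -0.002]],
    [[0.06, 0.003, 0.17], [0.002, -0.002, -0.002]],
    [[0.09, 0.003, 0.26], [0.002, -0.002, -0.002]],
    [[0.12, 0.003, 0.34], [0.002, -0.002, -0.002]],
    [[0.131, 0.003, 0.38], [0.002, -0.002, -0.002]]
  ]
}}

```text
t: 12.5
tool_pos: [0.5266, -0.2024, 0.0376]
orientation: [-0.221, 2.78, 0.035]
force: [-0.0, 1.1, 0.4]
opening: 0.0418
gripper_force: 0.0
```

Emit:
{"fn": "jog_arm", "kwargs": {
  "rows": [
    [[0, 0, 0], [0, 0, 0]],
    [[0, 0, 0], [0, 0, 0]]
  ]
}}

```text
t: 12.7
tool_pos: [0.5279, -0.2037, 0.0399]
orientation: [-0.221, 2.778, 0.032]
force: [-0.3, 0.1, 0.3]
opening: 0.0418
gripper_force: 0.0
```

Emit:
{"fn": "jog_arm", "kwargs": {
  "rows": [
    [[0, 0, 0], [0, 0, 0]],
    [[0, 0, 0], [0, 0, 0]],
    [[0, 0, 0], [0, 0, 0]],
    [[0, 0, 0], [0, 0, 0]],
    [[0, 0, 0], [0, 0, 0]]
  ],
  "hand": 1,
  "squeeze": 45
}}

```text
t: 13.2
tool_pos: [0.5276, -0.204, 0.0393]
orientation: [-0.22, 2.778, 0.033]
force: [-0.7, 0.4, 2.0]
opening: 0.0155
gripper_force: 45.0
```

Run:
```python
from g import *
st()
y=8.87
s=None
d=np.array([np.cos(np.radians(y)),np.sin(np.radians(y))]);g=np.array([.5878,-.1938])-.07*d
for G,yw in (([*g,.18],y),([.46,-.06,.22],0),([*unit(-.23,0),.18],-5.1),([*unit(-.136,0),.14],-5.1)): s=go(G,yw,20,s)
```

```text
t 13.2 pos [ 0.5276 -0.204   0.0393] rv [-0.2205  2.7784  0.0325] F [-0.7  0.4  2. ] op 0.015489531565783322 44.99375939369202 q [-0.623 -0.055  2.07   0.316  0.891 -2.523]
TCP [ 0.5251 -0.2036  0.1621] shift [-0.2021  0.001  -0.5801] turn [-0.0023  0.0038  0.0027]
TCP [ 0.4665 -0.06    0.2021] shift [ 0.0994  0.7545 -0.249 ] turn [0.0337 0.     0.0926]
TCP [0.4721 0.2209 0.1621] shift [0.0422 1.4043 0.1975] turn [0.0194 0.     0.0532]
TCP [0.5657 0.2125 0.1221] shift [-0.3733 -0.      0.3487] turn [0. 0. 0.]
```

Emit:
{"fn": "jog_arm", "kwargs": {
  "rows": [
    [[-0.02, 0, -0.05], [0, 0, 0]],
    [[-0.05, 0, -0.15], [0, 0, 0]],
    [[-0.1, 0, -0.3], [0, 0, 0]],
    [[-0.15, 0, -0.44], [0, 0, 0]],
    [[-0.2, 0, -0.58], [0, 0, 0]]
  ]
}}

```text
t: 13.7
tool_pos: [0.5242, -0.2035, 0.1632]
orientation: [-0.22, 2.779, 0.033]
force: [0.2, -0.7, -0.9]
opening: 0.0154
gripper_force: 45.0
```

Emit:
{"fn": "jog_arm", "kwargs": {
  "rows": [
    [[0.02, 0.15, -0.05], [0.006, 0, 0.018]],
    [[0.04, 0.3, -0.1], [0.013, 0, 0.037]],
    [[0.06, 0.45, -0.15], [0.02, 0, 0.055]],
    [[0.08, 0.6, -0.2], [0.027, 0, 0.074]],
    [[0.1, 0.755, -0.25], [0.034, 0, 0.093]]
  ]
}}

```text
t: 14.2
tool_pos: [0.4642, -0.0592, 0.2015]
orientation: [-0.0, 2.786, -0.005]
force: [-0.1, 1.0, -2.8]
opening: 0.0156
gripper_force: 45.0
```

Emit:
{"fn": "jog_arm", "kwargs": {
  "rows": [
    [[0, 0, 0], [0, 0, 0]]
  ]
}}

```text
t: 14.3
tool_pos: [0.4647, -0.0572, 0.2027]
orientation: [-0.006, 2.784, -0.004]
force: [0.7, 0.3, -1.6]
opening: 0.0152
gripper_force: 45.0
```

Run:
```python
from g import *
st()
s=None
for G,yw in (([.465,.09,.20],-5.1),([*unit(-.23,0),.18],-5.1),([*unit(-.13,0),.14],-5.1)): s=go(G,yw,20,s)
a=cam('wrist','w6.png')['frame'][:,:,::-1]; b=cam('scene','s6.png')['frame'][90:300,200:480,::-1]
cv2.imwrite('pics/v6.png',np.hstack([cv2.resize(a,(400,300)),cv2.resize(b,(400,300),interpolation=cv2.INTER_CUBIC)]))
```

```text
t 14.3 pos [ 0.4647 -0.0572  0.2027] rv [-0.0065  2.7841 -0.0042] F [ 0.7  0.3 -1.6] op 0.015219585945941552 44.99347150325775 q [-0.32  -0.64   2.204  0.115  1.238 -1.915]
TCP [0.4715 0.0894 0.1821] shift [5.000e-04 7.335e-01 1.067e-01] turn [0.0183 0.0055 0.0564]
TCP [0.4721 0.2209 0.1621] shift [0.0862 0.6549 0.075 ] turn [0. 0. 0.]
TCP [0.5717 0.212  0.1221] shift [-0.4014 -0.      0.3589] turn [0. 0. 0.]
```

View pics/v6.png

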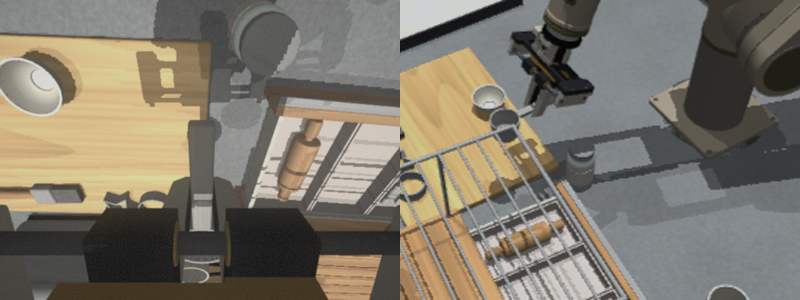

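The scoop is gripped by its handle, and the pin still lies in its tray (wrist (300,160), scene (530,238)). Moving over the middle tray.

Emit:
{"fn": "jog_arm", "kwargs": {
  "rows": [
    [[0, 0.14, 0.02], [0.004, 0.001, 0.011]],
    [[0, 0.29, 0.04], [0.007, 0.002, 0.022]],
    [[0, 0.44, 0.06], [0.011, 0.003, 0.034]],
    [[0, 0.59, 0.08], [0.015, 0.004, 0.045]],
    [[0, 0.734, 0.107], [0.018, 0.005, 0.056]]
  ]
}}

```text
t: 14.9
tool_pos: [0.4726, 0.087, 0.1799]
orientation: [0.129, 2.792, -0.023]
force: [0.1, -0.4, -0.6]
opening: 0.0155
gripper_force: 45.0
```

Emit:
{"fn": "jog_arm", "kwargs": {
  "rows": [
    [[0.017, 0.13, 0.015], [0, 0, 0]],
    [[0.034, 0.26, 0.03], [0, 0, 0]],
    [[0.05, 0.39, 0.045], [0, 0, 0]],
    [[0.07, 0.52, 0.06], [0, 0, 0]],
    [[0.086, 0.655, 0.075], [0, 0, 0]]
  ]
}}

```text
t: 15.4
tool_pos: [0.4734, 0.2183, 0.1594]
orientation: [0.128, 2.793, -0.024]
force: [0.6, -0.1, -1.2]
opening: 0.0157
gripper_force: 45.0
```

Emit:
{"fn": "jog_arm", "kwargs": {
  "rows": [
    [[-0.08, 0, 0.07], [0, 0, 0]],
    [[-0.16, 0, 0.14], [0, 0, 0]],
    [[-0.24, 0, 0.21], [0, 0, 0]],
    [[-0.32, 0, 0.29], [0, 0, 0]],
    [[-0.4, 0, 0.36], [0, 0, 0]]
  ]
}}

```text
t: 15.9
tool_pos: [0.5735, 0.2077, 0.1182]
orientation: [0.128, 2.793, -0.024]
force: [-0.5, -0.3, -1.5]
opening: 0.0156
gripper_force: 45.0
```

Emit:
{"fn": "jog_arm", "kwargs": {
  "rows": [
    [[0, 0, 0], [0, 0, 0]],
    [[0, 0, 0], [0, 0, 0]]
  ]
}}

```text
t: 16.1
tool_pos: [0.5723, 0.2079, 0.1186]
orientation: [0.128, 2.794, -0.024]
force: [0.5, -0.6, -1.4]
opening: 0.0155
gripper_force: 45.0
```

Run:
```python
from g import *
r=st()
for z in (.08,.07): go([*unit(-.13,0),z],-5.1,20)
c=cam('wrist','w7.png');cv2.imwrite('pics/v7.png',cv2.resize(c['frame'][:,:,::-1],(800,600)))
T=R.from_rotvec(r['orientation']).as_matrix();G=np.array(r['tool_pos'])-.019*T[:,2]
a=-np.cross(T[:,1],[0,0,1]);a*=np.sign(a[0])
for k in(-.0605,.0675): print('level',k,(proj(c,G+k*a)/.7).round())
for yy in(-.0525,.0525): print('tray near wall',(proj(c,np.array([*unit(-.204,yy),.052]))/.7).round(),(proj(c,np.array([*unit(-.10,yy),.052]))/.7).round())
```

```text
t 16.1 pos [0.5723 0.2079 0.1186] rv [ 0.1283  2.7938 -0.0241] F [ 0.5 -0.6 -1.4] op 0.015452349045918023 44.99239683151245 q [ 0.356 -0.056  1.908 -0.178  0.984 -1.047]
TCP [0.5717 0.212  0.0621] shift [0.1003 0.0202 0.2639] turn [-0.0014 -0.0025 -0.0015]
TCP [0.5717 0.212  0.0521] shift [0.1172 0.0202 0.311 ] turn [-0.0014 -0.0025 -0.0015]
level -0.0605 [407. 249.]
level 0.0675 [406. 496.]
tray near wall [286. 112.] [316. 311.]
tray near wall [544. 111.] [509. 311.]
```

View pics/v7.png

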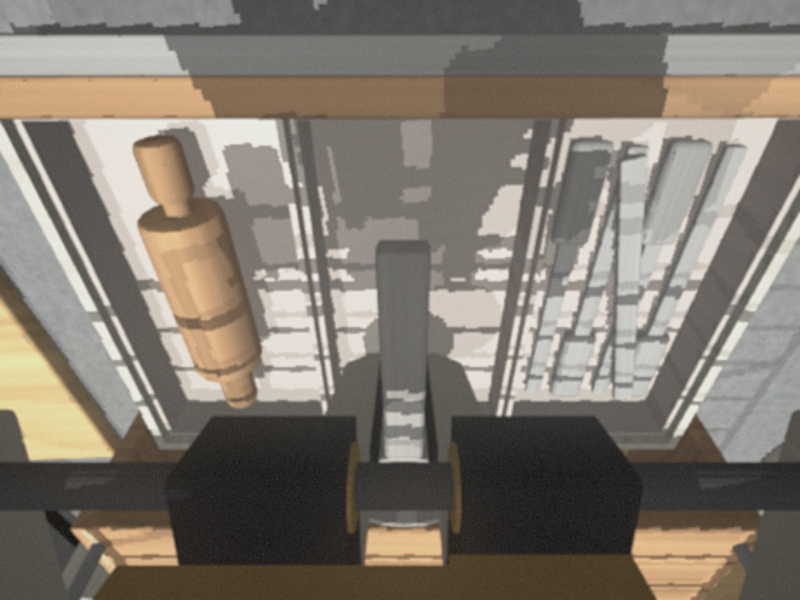

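The wrist view shows the scoop handle end at (404,243), level within a few px, centred over the middle tray (walls at x≈300 and 545). The pin is at rest. Lowering.

Emit:
{"fn": "jog_arm", "kwargs": {
  "rows": [
    [[0.02, 0.02, 0.05], [-0.001, -0.002, -0.001]],
    [[0.04, 0.02, 0.11], [-0.001, -0.002, -0.001]],
    [[0.06, 0.02, 0.17], [-0.001, -0.002, -0.001]],
    [[0.08, 0.02, 0.23], [-0.001, -0.002, -0.001]],
    [[0.1, 0.02, 0.264], [-0.001, -0.002, -0.001]]
  ]
}}

```text
t: 16.65
tool_pos: [0.5709, 0.2129, 0.0611]
orientation: [0.123, 2.791, -0.022]
force: [0.2, 1.2, -2.0]
opening: 0.0152
gripper_force: 45.0
```

Emit:
{"fn": "jog_arm", "kwargs": {
  "rows": [
    [[0, 0, 0], [0, 0, 0]],
    [[0.003, 0, 0.008], [0, 0, 0]],
    [[0.006, 0, 0.016], [0, 0, 0]],
    [[0.009, 0, 0.024], [0, 0, 0]],
    [[0.012, 0, 0.033], [0, 0, 0]]
  ]
}}

```text
t: 17.15
tool_pos: [0.5724, 0.2134, 0.0568]
orientation: [0.123, 2.787, -0.02]
force: [-0.1, 0.3, -2.1]
opening: 0.0154
gripper_force: 45.0
```

Emit:
{"fn": "jog_arm", "kwargs": {
  "rows": [
    [[0, 0, 0], [0, 0, 0]]
  ]
}}

```text
t: 17.25
tool_pos: [0.572, 0.2132, 0.0562]
orientation: [0.123, 2.788, -0.021]
force: [-0.0, -0.2, -1.3]
opening: 0.0154
gripper_force: 45.0
```

Emit:
{"fn": "jog_arm", "kwargs": {
  "rows": [
    [[0.002, 0, 0.005], [0, 0, 0]],
    [[0.004, 0, 0.01], [0, 0, 0]],
    [[0.006, 0, 0.015], [0, 0, 0]],
    [[0.008, 0, 0.019], [0, 0, 0]],
    [[0.008, 0, 0.019], [0, 0, 0]]
  ]
}}

```text
t: 17.75
tool_pos: [0.5717, 0.2132, 0.052]
orientation: [0.123, 2.789, -0.021]
force: [0.3, -0.5, -1.9]
opening: 0.0154
gripper_force: 45.0
```

Emit:
{"fn": "jog_arm", "kwargs": {
  "rows": [
    [[0.002, 0, 0.005], [0, 0, 0]],
    [[0.002, 0, 0.005], [0, 0, 0]]
  ]
}}

```text
t: 17.95
tool_pos: [0.5717, 0.2132, 0.051]
orientation: [0.123, 2.789, -0.021]
force: [-0.5, 0.7, -1.2]
opening: 0.0156
gripper_force: 45.0
```

Emit:
{"fn": "jog_arm", "kwargs": {
  "rows": [
    [[0.002, 0, 0.005], [0, 0, 0]],
    [[0.002, 0, 0.005], [0, 0, 0]]
  ]
}}

```text
t: 18.15
tool_pos: [0.5718, 0.2133, 0.0501]
orientation: [0.123, 2.788, -0.021]
force: [-0.4, 0.0, -1.2]
opening: 0.0154
gripper_force: 45.0
```

Emit:
{"fn": "jog_arm", "kwargs": {
  "rows": [
    [[0.002, 0, 0.005], [0, 0, 0]],
    [[0.002, 0, 0.005], [0, 0, 0]]
  ]
}}

```text
t: 18.35
tool_pos: [0.5721, 0.2134, 0.0494]
orientation: [0.123, 2.788, -0.02]
force: [-1.1, -0.3, 1.5]
opening: 0.0155
gripper_force: 45.0
```

Emit:
{"fn": "jog_arm", "kwargs": {
  "rows": [
    [[0.001, 0, 0.003], [0, 0, 0]],
    [[0.001, 0, 0.003], [0, 0, 0]]
  ]
}}

```text
t: 18.55
tool_pos: [0.5724, 0.2134, 0.0491]
orientation: [0.123, 2.787, -0.02]
force: [-2.0, 0.0, 3.7]
opening: 0.016
gripper_force: 45.0
```

Emit:
{"fn": "jog_arm", "kwargs": {
  "rows": [
    [[0, 0, 0], [0, 0, 0]],
    [[0, 0, 0], [0, 0, 0]]
  ],
  "hand": 0.6
}}

```text
t: 18.75
tool_pos: [0.5716, 0.2132, 0.0481]
orientation: [0.123, 2.789, -0.021]
force: [-0.7, 1.5, 0.1]
opening: 0.0188
gripper_force: 0.0
```

Emit:
{"fn": "jog_arm", "kwargs": {
  "rows": [
    [[0, 0, 0], [0, 0, 0]],
    [[0, 0, 0], [0, 0, 0]],
    [[0, 0, 0], [0, 0, 0]]
  ],
  "hand": 0.15
}}

```text
t: 19.05
tool_pos: [0.5716, 0.2132, 0.0482]
orientation: [0.123, 2.789, -0.021]
force: [-0.0, -0.8, 0.3]
opening: 0.037
gripper_force: 0.0
```

Emit:
{"fn": "jog_arm", "kwargs": {
  "rows": [
    [[0, 0, -0.05], [0, 0, 0]],
    [[0, 0, -0.15], [0, 0, 0]],
    [[0, 0, -0.3], [0, 0, 0]],
    [[0, 0, -0.5], [0, 0, 0]],
    [[0, 0, -0.65], [0, 0, 0]]
  ]
}}

```text
t: 19.55
tool_pos: [0.5269, 0.2174, 0.1734]
orientation: [0.123, 2.787, -0.019]
force: [0.4, 0.7, 0.3]
opening: 0.0396
gripper_force: 0.0
```

Run:
```python
from g import *
st()
a=cam('wrist','w8.png')['frame'][:,:,::-1];b=cam('scene','s8.png')['frame'][150:360,210:430,::-1]
cv2.imwrite('pics/v8.png',np.hstack([cv2.resize(a,(400,300)),cv2.resize(b,(400,382),interpolation=cv2.INTER_CUBIC)[:300]]))
```

```text
t 19.55 pos [0.5269 0.2174 0.1734] rv [ 0.1233  2.7867 -0.0193] F [0.4 0.7 0.3] op 0.039552723096141044 0.0 q [ 0.41  -0.221  1.955 -0.184  1.101 -1.015]
```

View pics/v8.png

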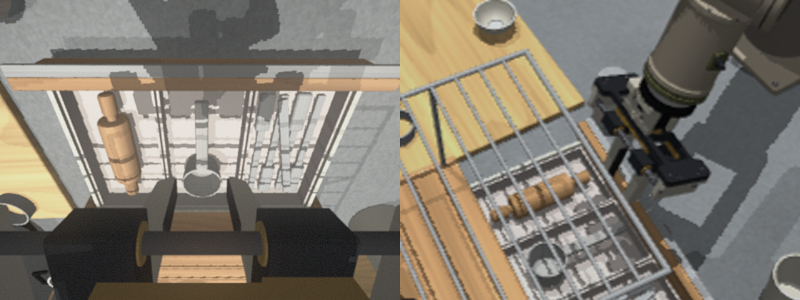

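Both items lie in their trays (wrist: pin (118,145), scoop handle (202,125), cup (202,180) upright). Next is the drawer push: closed fingers on the panel under the lip, leaning back further as I go under the rack.

Run:
```python
from g import *
c=dict(np.load('cam_top.npz'));m=ray(c,135*.7,403*.7,.085);a=np.radians(UY);v=m[:2]-U0
print('mug',m.round(3),'unit',(v@[np.cos(a),np.sin(a)]).round(3),(v@[-np.sin(a),np.cos(a)]).round(3))
s=None
for X,z,t in((-.285,.16,25),(-.285,.036,25),(-.245,.036,25),(-.019,.036,45)): s=go([*unit(X,0),z],-5.1,t,s,back=0)
```

```text
mug [0.352 0.423 0.085] unit -0.361 0.191
TCP [0.4108 0.2263 0.16  ] shift [ 0.5856 -0.0139 -0.1272] turn [ 0.0035 -0.0493 -0.0004]
TCP [0.4108 0.2263 0.036 ] shift [0.262  0.     0.5619] turn [0. 0. 0.]
TCP [0.4507 0.2228 0.036 ] shift [-0.1813 -0.      0.0845] turn [0. 0. 0.]
TCP [0.6758 0.2027 0.036 ] shift [-1.0241 -0.      0.4776] turn [ 0.     -0.2222 -0.    ]
```

Emit:
{"fn": "jog_arm", "kwargs": {
  "rows": [
    [[0.586, -0.014, -0.127], [0.003, -0.049, 0]],
    [[0.586, -0.014, -0.127], [0.003, -0.049, 0]],
    [[0.586, -0.014, -0.127], [0.003, -0.049, 0]],
    [[0.586, -0.014, -0.127], [0.003, -0.049, 0]],
    [[0.586, -0.014, -0.127], [0.003, -0.049, 0]]
  ],
  "hand": 1,
  "squeeze": 10
}}

```text
t: 20.15
tool_pos: [0.4088, 0.2252, 0.1543]
orientation: [0.119, 2.711, -0.03]
force: [0.7, -1.0, 0.8]
opening: 0.0043
gripper_force: 0.0
```

Run:
```python
from g import *
st()
s=None
for X,z,t in((-.285,.036,25),(-.245,.036,25)): s=go([*unit(X,0),z],-5.1,t,s,back=0)
```

```text
t 20.15 pos [0.4088 0.2252 0.1543] rv [ 0.1194  2.7107 -0.0302] F [ 0.7 -1.   0.8] op 0.004344980751732155 0.0 q [ 0.613 -0.56   2.261 -0.304  1.124 -0.782]
TCP [0.4108 0.2263 0.036 ] shift [0.2372 0.0085 0.5421] turn [-0.0016 -0.0049  0.001 ]
TCP [0.4507 0.2228 0.036 ] shift [-0.1813 -0.      0.0845] turn [0. 0. 0.]
```

Emit:
{"fn": "jog_arm", "kwargs": {
  "rows": [
    [[0.06, 0.008, 0.13], [-0.002, -0.005, 0.001]],
    [[0.12, 0.008, 0.27], [-0.002, -0.005, 0.001]],
    [[0.18, 0.008, 0.4], [-0.002, -0.005, 0.001]],
    [[0.237, 0.008, 0.54], [-0.002, -0.005, 0.001]],
    [[0.237, 0.008, 0.54], [-0.002, -0.005, 0.001]]
  ]
}}

```text
t: 20.65
tool_pos: [0.4084, 0.2234, 0.0317]
orientation: [0.123, 2.71, -0.034]
force: [-1.2, -0.4, -0.7]
opening: 0.0006
gripper_force: 0.0
```

Run:
```python
from g import *
st()
s=go([*unit(-.245,0),.036],-5.1,25,back=0)
for X,t in((-.232,25),(-.20,28),(-.165,32),(-.13,36),(-.095,40),(-.06,44),(-.03,45)): s=go([*unit(X,0),.036],-5.1,t,s,back=0)
```

```text
t 20.65 pos [0.4084 0.2234 0.0317] rv [ 0.1228  2.7098 -0.0338] F [-1.2 -0.4 -0.7] op 0.0005696343406934479 0.0 q [ 0.612 -0.368  2.371 -0.375  0.842 -0.659]
TCP [0.4507 0.2228 0.036 ] shift [-0.2005  0.0161  0.0678] turn [-0.0036 -0.0044 -0.0002]
TCP [0.4636 0.2216 0.036 ] shift [-0.0589  0.      0.0275] turn [0. 0. 0.]
TCP [0.4955 0.2188 0.036 ] shift [-0.145  -0.      0.0676] turn [ 0.     -0.0333  0.    ]
TCP [0.5304 0.2157 0.036 ] shift [-0.1545  0.      0.0822] turn [ 0.     -0.0444  0.    ]
TCP [0.5652 0.2126 0.036 ] shift [-0.1484  0.      0.0927] turn [-0.     -0.0444 -0.    ]
TCP [0.6001 0.2094 0.036 ] shift [-0.1416  0.      0.1029] turn [-0.     -0.0444 -0.    ]
TCP [0.6349 0.2063 0.036 ] shift [-0.1341  0.      0.1125] turn [ 0.     -0.0444  0.    ]
TCP [0.6648 0.2037 0.036 ] shift [-0.1079 -0.      0.1042] turn [ 0.     -0.0111 -0.    ]
```

Emit:
{"fn": "jog_arm", "kwargs": {
  "rows": [
    [[-0.04, 0.003, 0.013], [0, 0, 0]],
    [[-0.08, 0.006, 0.027], [-0.001, -0.001, 0]],
    [[-0.12, 0.009, 0.04], [-0.002, -0.002, 0]],
    [[-0.16, 0.012, 0.054], [-0.003, -0.003, 0]],
    [[-0.2, 0.016, 0.068], [-0.004, -0.004, 0]]
  ]
}}

```text
t: 21.15
tool_pos: [0.4541, 0.2255, 0.0418]
orientation: [0.12, 2.696, -0.017]
force: [-0.3, 0.2, 0.1]
opening: 0.0005
gripper_force: 0.0
```

Emit:
{"fn": "jog_arm", "kwargs": {
  "rows": [
    [[-0.014, 0, 0.006], [0, 0, 0]],
    [[-0.028, 0, 0.013], [0, 0, 0]],
    [[-0.04, 0, 0.019], [0, 0, 0]],
    [[-0.05, 0, 0.023], [0, 0, 0]],
    [[-0.06, 0, 0.028], [0, 0, 0]]
  ]
}}

```text
t: 21.65
tool_pos: [0.4655, 0.224, 0.0404]
orientation: [0.12, 2.698, -0.019]
force: [-1.9, -0.2, 1.2]
opening: 0.0005
gripper_force: 1.0
```

Emit:
{"fn": "jog_arm", "kwargs": {
  "rows": [
    [[-0.02, 0, 0.01], [0, -0.004, 0]],
    [[-0.045, 0, 0.021], [0, -0.01, 0]],
    [[-0.075, 0, 0.035], [0, -0.017, 0]],
    [[-0.11, 0, 0.051], [0, -0.025, 0]],
    [[-0.145, 0, 0.068], [0, -0.033, 0]]
  ]
}}

```text
t: 22.15
tool_pos: [0.4979, 0.221, 0.0404]
orientation: [0.118, 2.645, -0.022]
force: [-2.7, -0.6, -1.3]
opening: -0.0001
gripper_force: 1.2
```

Run:
```python
from g import *
st()
s=None
for X,t in((-.165,32),(-.13,36),(-.095,40),(-.06,44),(-.03,45)): s=go([*unit(X,0),.036],-5.1,t,s,back=0)
```

```text
t 22.15 pos [0.4979 0.221  0.0404] rv [ 0.1175  2.6451 -0.0222] F [-2.7 -0.6 -1.3] op -6.451962972411668e-05 1.2110238024615683 q [ 0.505 -0.193  2.239 -0.409  0.716 -0.718]
TCP [0.5304 0.2157 0.036 ] shift [-0.134  -0.0127  0.0968] turn [ 0.0034 -0.041  -0.0008]
TCP [0.5652 0.2126 0.036 ] shift [-0.1484  0.      0.0927] turn [-0.     -0.0444 -0.    ]
TCP [0.6001 0.2094 0.036 ] shift [-0.1416  0.      0.1029] turn [-0.     -0.0444 -0.    ]
TCP [0.6349 0.2063 0.036 ] shift [-0.1341  0.      0.1125] turn [ 0.     -0.0444  0.    ]
TCP [0.6648 0.2037 0.036 ] shift [-0.1079 -0.      0.1042] turn [ 0.     -0.0111 -0.    ]
```

Emit:
{"fn": "jog_arm", "kwargs": {
  "rows": [
    [[-0.028, -0.001, 0.018], [0, -0.009, 0]],
    [[-0.056, -0.002, 0.036], [0, -0.018, 0]],
    [[-0.084, -0.003, 0.054], [0, -0.026, 0]],
    [[-0.112, -0.004, 0.072], [0, -0.034, 0]],
    [[-0.138, -0.005, 0.09], [0, -0.043, 0]]
  ]
}}

```text
t: 22.65
tool_pos: [0.5314, 0.2177, 0.0386]
orientation: [0.115, 2.576, -0.024]
force: [-1.8, 1.7, 1.2]
opening: 0.0005
gripper_force: 1.1
```

Emit:
{"fn": "jog_arm", "kwargs": {
  "rows": [
    [[-0.03, 0, 0.018], [0, -0.009, 0]],
    [[-0.06, 0, 0.037], [0, -0.018, 0]],
    [[-0.09, 0, 0.056], [0, -0.026, 0]],
    [[-0.12, 0, 0.075], [0, -0.035, 0]],
    [[-0.148, 0, 0.093], [0, -0.044, 0]]
  ]
}}

```text
t: 23.15
tool_pos: [0.5657, 0.2144, 0.038]
orientation: [0.112, 2.508, -0.029]
force: [-2.1, 1.1, 0.9]
opening: 0.0001
gripper_force: 1.2
```

Run:
```python
from g import *
st()
s=None
for X,t in((-.095,40),(-.065,43),(-.04,45),(-.02,45)): s=go([*unit(X,0),.038],-5.1,t,s,back=0)
```

```text
t 23.15 pos [0.5657 0.2144 0.038 ] rv [ 0.112   2.5078 -0.0286] F [-2.1  1.1  0.9] op 9.162599363771119e-05 1.1943607003195211 q [ 0.47  -0.073  2.197 -0.632  0.55  -0.544]
TCP [0.6001 0.2094 0.038 ] shift [-0.14   -0.0095  0.1024] turn [ 0.0035 -0.0424 -0.0014]
TCP [0.63   0.2068 0.038 ] shift [-0.1149  0.      0.0964] turn [ 0.     -0.0333  0.    ]
TCP [0.6549 0.2046 0.038 ] shift [-0.0914 -0.      0.0852] turn [-0.     -0.0222 -0.    ]
TCP [0.6748 0.2028 0.038 ] shift [-0.0707 -0.      0.0707] turn [0. 0. 0.]
```

Emit:
{"fn": "jog_arm", "kwargs": {
  "rows": [
    [[-0.028, -0.001, 0.02], [0, -0.009, 0]],
    [[-0.056, -0.002, 0.041], [0, -0.018, 0]],
    [[-0.084, -0.003, 0.062], [0.001, -0.026, 0]],
    [[-0.112, -0.004, 0.082], [0.002, -0.034, 0]],
    [[-0.14, -0.005, 0.102], [0.003, -0.042, -0.001]]
  ]
}}

```text
t: 23.65
tool_pos: [0.5998, 0.2103, 0.0377]
orientation: [0.109, 2.443, -0.038]
force: [-2.3, 2.1, -1.0]
opening: 0.0003
gripper_force: 1.2
```

Run:
```python
from g import *
st()
s=None
for X,t in((-.065,40),(-.04,40),(-.02,40)): s=go([*unit(X,0.002),.038],-5.1,t,s,back=0)
c=cam('scene','s9.png');cv2.imwrite('pics/v9.png',cv2.resize(c['frame'][:,:,::-1],(800,600)))
```

```text
t 23.65 pos [0.5998 0.2103 0.0377] rv [ 0.1091  2.4426 -0.0383] F [-2.3  2.1 -1. ] op 0.0002903290988563447 1.1722094885772094 q [ 0.453 -0.003  2.166 -0.788  0.485 -0.411]
TCP [0.6301 0.2088 0.038 ] shift [-0.1172  0.0056  0.0963] turn [ 0.0005 -0.0008 -0.0004]
TCP [0.655  0.2065 0.038 ] shift [-0.0958 -0.      0.0803] turn [0. 0. 0.]
TCP [0.675  0.2048 0.038 ] shift [-0.0766 -0.      0.0643] turn [0. 0. 0.]
```

View pics/v9.png

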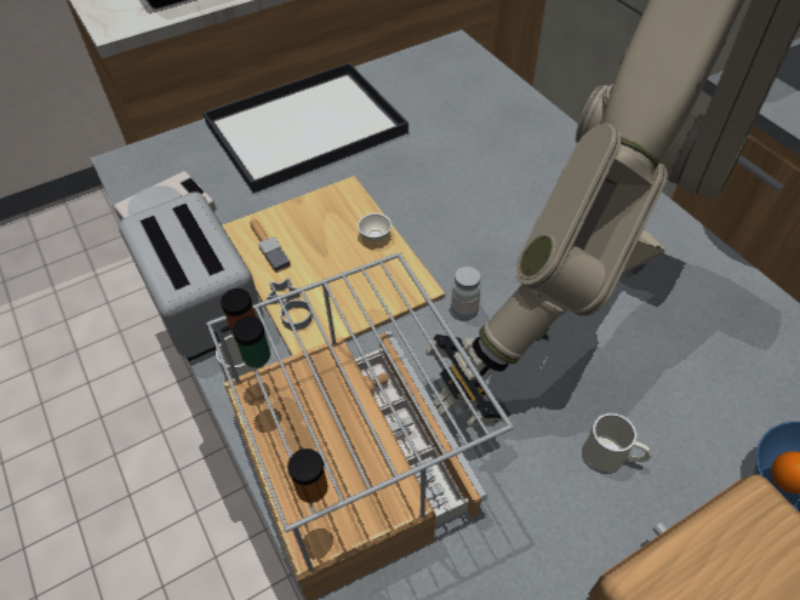

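The drawer is about two-thirds in (front panel at (430,420)), the wrist is in front of the rack edge, and everything else is in place. Continuing.

Emit:
{"fn": "jog_arm", "kwargs": {
  "rows": [
    [[-0.023, 0, 0.019], [0, 0, 0]],
    [[-0.046, 0, 0.038], [0, 0, 0]],
    [[-0.07, 0, 0.057], [0, 0, 0]],
    [[-0.094, 0, 0.076], [0, 0, 0]],
    [[-0.117, 0, 0.096], [0, 0, 0]]
  ]
}}

```text
t: 24.2
tool_pos: [0.63, 0.2073, 0.0381]
orientation: [0.11, 2.444, -0.039]
force: [-2.9, -0.7, -1.8]
opening: 0.0004
gripper_force: 1.2
```

Emit:
{"fn": "jog_arm", "kwargs": {
  "rows": [
    [[-0.021, 0, 0.018], [0, 0, 0]],
    [[-0.042, 0, 0.035], [0, 0, 0]],
    [[-0.06, 0, 0.05], [0, 0, 0]],
    [[-0.078, 0, 0.065], [0, 0, 0]],
    [[-0.095, 0, 0.08], [0, 0, 0]]
  ]
}}

```text
t: 24.7
tool_pos: [0.6549, 0.2053, 0.0384]
orientation: [0.11, 2.443, -0.039]
force: [-2.3, -1.5, -1.3]
opening: 0.0006
gripper_force: 1.2
```

Emit:
{"fn": "jog_arm", "kwargs": {
  "rows": [
    [[-0.009, 0, 0.008], [0, 0, 0]],
    [[-0.018, 0, 0.015], [0, 0, 0]],
    [[-0.027, 0, 0.022], [0, 0, 0]],
    [[-0.036, 0, 0.03], [0, 0, 0]],
    [[-0.044, 0, 0.037], [0, 0, 0]]
  ]
}}

```text
t: 25.2
tool_pos: [0.6662, 0.2045, 0.0385]
orientation: [0.109, 2.443, -0.038]
force: [-3.1, -0.8, -0.7]
opening: 0.0006
gripper_force: 1.1
```

Run:
```python
from g import *
st()
for X in(-.025,-.02): go([*unit(X,0.002),.038],-5.1,40,back=0)
```

```text
t 25.2 pos [0.6662 0.2045 0.0385] rv [ 0.1092  2.4428 -0.0381] F [-3.1 -0.8 -0.7] op 0.0005998758512718784 1.0907258305815049 q [ 0.382  0.136  2.017 -0.728  0.451 -0.522]
TCP [0.67   0.2052 0.038 ] shift [-0.0127  0.0053  0.0138] turn [ 0.0006 -0.0009 -0.0004]
TCP [0.675  0.2048 0.038 ] shift [-0.0319  0.0053  0.0298] turn [ 0.0006 -0.0009 -0.0004]
```

Emit:
{"fn": "jog_arm", "kwargs": {
  "rows": [
    [[-0.004, 0, 0.003], [0, 0, 0]],
    [[-0.008, 0, 0.006], [0, 0, 0]],
    [[-0.012, 0, 0.01], [0, 0, 0]],
    [[-0.016, 0, 0.013], [0, 0, 0]],
    [[-0.02, 0, 0.016], [0, 0, 0]]
  ]
}}

```text
t: 25.7
tool_pos: [0.6711, 0.204, 0.0384]
orientation: [0.109, 2.443, -0.038]
force: [-2.3, -0.1, 1.0]
opening: 0.0006
gripper_force: 1.0
```

Emit:
{"fn": "jog_arm", "kwargs": {
  "rows": [
    [[-0.003, 0, 0.0025], [0, 0, 0]],
    [[-0.006, 0, 0.005], [0, 0, 0]],
    [[-0.009, 0, 0.0075], [0, 0, 0]]
  ]
}}

```text
t: 26.0
tool_pos: [0.6734, 0.2038, 0.0384]
orientation: [0.109, 2.443, -0.038]
force: [-3.7, -0.2, 1.5]
opening: 0.0005
gripper_force: 1.8
```

Emit:
{"fn": "jog_arm", "kwargs": {
  "rows": [
    [[-0.003, 0, 0.0025], [0, 0, 0]],
    [[-0.006, 0, 0.005], [0, 0, 0]]
  ]
}}

```text
t: 26.2
tool_pos: [0.6742, 0.2037, 0.0381]
orientation: [0.109, 2.444, -0.039]
force: [-20.8, 0.5, 13.4]
opening: -0.0002
gripper_force: 10.6
```

Firm stop at x=0.674, as predicted for shut. I'll hold for a row, then back off.

Emit:
{"fn": "jog_arm", "kwargs": {
  "rows": [
    [[0, 0, 0], [0, 0, 0]],
    [[0.004, 0, -0.003], [0, 0, 0]],
    [[0.015, 0, -0.013], [0, 0, 0]],
    [[0.06, 0, -0.05], [0, 0, 0]],
    [[0.15, 0, -0.126], [0, 0, 0]]
  ]
}}

```text
t: 26.7
tool_pos: [0.6363, 0.2071, 0.0392]
orientation: [0.111, 2.442, -0.038]
force: [-0.7, 0.6, 0.1]
opening: 0.0003
gripper_force: 0.0
```

Emit:
{"fn": "jog_arm", "kwargs": {
  "rows": [
    [[0.1, 0, -0.084], [0, 0, 0]],
    [[0.25, 0, -0.21], [0, 0, 0]],
    [[0.4, 0, -0.336], [0, 0, 0]],
    [[0.4, 0, -0.336], [0, 0, 0]]
  ]
}}

```text
t: 27.1
tool_pos: [0.5267, 0.2156, 0.036]
orientation: [0.107, 2.447, -0.04]
force: [0.2, -0.8, -0.1]
opening: 0.0007
gripper_force: 0.0
```

Run:
```python
from g import *
st()
c=cam('scene','s10.png');t=cam('top','t10.png')
for y in(-.19,0,.19): print('shut front top edge scene',proj(c,np.array([*unit(-.014,y),.082])).round(1),'lip',proj(c,np.array([*unit(-.026,y),.082])).round(1), 'top lip',proj(t,np.array([*unit(-.026,y),.082])).round(1))
a=c['frame'][200:410,200:400,::-1];b=t['frame'][90:270,90:290,::-1]
cv2.imwrite('pics/v10.png',np.hstack([cv2.resize(a,(400,420),interpolation=cv2.INTER_CUBIC),cv2.resize(b,(400,420),interpolation=cv2.INTER_CUBIC)]))
```

```text
t 27.1 pos [0.5267 0.2156 0.036 ] rv [ 0.107   2.4467 -0.0403] F [ 0.2 -0.8 -0.1] op 0.0007102183124237172 0.0 q [ 0.553 -0.163  2.316 -0.815  0.554 -0.317]
shut front top edge scene [244.6 242. ] lip [248.5 240.5] top lip [277.6 158.2]
shut front top edge scene [273.4 296.2] lip [277.6 294.4] top lip [199.2 150.4]
shut front top edge scene [307.6 360.7] lip [312.1 358.5] top lip [122.1 142.7]
```

View pics/v10.png

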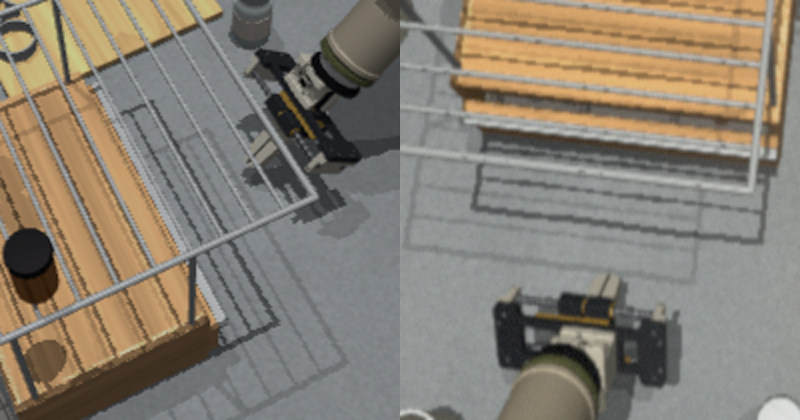

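The lip ends appear at scene px (248,242) and (311,359), matching the shut prediction to about 1 px. The arm is clear of everything.

```bash
python3 -c "
from plant import robot
print(robot.close_job())"
```

```text
the job is handed in; nothing more can be done
None
```

The pin is in the right-hand tray and the scoop is upright in the middle one; the drawer is pushed fully shut and the job was handed in at about 27 s, with no result reported.

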